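# Empty the charcoal stub box into the tray

## Task

Empty the small lidded wooden box of charcoal stubs into the black tray: swing the lid fully back, past its catch, so that it stays open, then pick up the box and tip it over the tray until all three stubs lie in it. Then stand the box upright on the bare table clear of the tray, with its lid shut, and let go. Never tip the box before its lid is fully back, and leave the tray and the tape roll, jar and eraser where they are.

Things in the scene. Friction and masses are not known exactly. Their poses are not given: they have to be found in the camera images.
- stub_box: Loose pale wooden box, about 0.55 kg with lid, standing on the table. Origin: on its underside. Own frame: x from -42 mm (front) to +38 mm (hinged back), y -29 to +29 mm (58 mm wide, flat parallel sides: pinch it across these), z 0 to 42 mm (rim). Walls 4 mm, floor 4 mm.
- stub_lid (a joint): Angle of the lid hinge, rad: 0 shut, 2.7 fully back (stop). An over-centre spring catch has its dead point near 1.9: let go below 1.7, the lid snaps shut; above 2.1, the lid snaps to 2.7 and holds there even when the box is tipped. It takes about 0.5 N at the pull to swing it.
- lid_hinge (a point): Middle of the lid's hinge line, at x +40, z 44.5 mm in the box frame; the hinge line runs along the box's y and the point has the box's axes. Lid 60 mm wide, 4 mm thick, 84 mm from the hinge to its front edge.
- box_rim (a point): Middle of the box's front rim, at x -42, z 42 mm in the box frame: the edge over which to tip. Inside, the front is a smooth metal-lined scoop that rises from the floor (x -16 mm) to this rim at 59 degrees from level; with the box tipped front-down by 80 to 95 degrees the stubs slide out over the rim.
- chunk_a: Largest of three black charcoal stubs in the box, 20x27x14 mm, 14 g. Origin at the centre of its underside.
- chunk_b: Charcoal stub, 15x22x13 mm, 14 g. Origin at the centre of its underside.
- chunk_c: Charcoal stub, 18x24x13 mm, 14 g. Origin at the centre of its underside.
- tray: Shallow black tin tray, loose, 0.3 kg, 118 (own x) x 78 (own y) x 19 mm high, walls and floor 2 mm. Origin: centre of its underside.
- tape: Bystander: roll of cream tape lying flat, 109 mm across, 20 mm high, beyond and between the two. Origin at the centre of its underside.
- jar: Bystander: glass jar with steel lid, 63 mm across, 111 mm high, at the back. Origin at the centre of its underside.
- rubber_block: Bystander: eraser in a card sleeve, 22x52x12 mm, between the box and the tray, nearer the robot. Origin at the centre of its underside.
- lid_pull (a point): Centre of the lid's pull: a round steel bar 12 mm thick and 22 mm long, parallel to the box's y, with flat ends (pinch it on these), on a 5 mm neck before the middle of the lid's front edge. Shut, it lies at x -68, z 44.5 mm in the box frame, 26 mm before the front wall; with the lid it moves on a circle of 108 mm radius about the hinge line.
Not all that is in view belongs to the job. Leave any blue or green look-alike of the stub_box alone.

How it is judged (in metres and radians):
On the way, in this order (a step that is already met when the one before it is completed fails the run):
1. the lid is swung fully back and stays there, the box still standing upright on the table (value of joint stub_lid above 2.5 rad and height (world z) of stub_box below 0.015 m and angle between stub_box's own z axis and vertical below 0.3 rad), for 0.2 s.
2. the box is lifted and tipped (more than about 50 degrees) over the tray, lid fully back (angle between stub_box's own z axis and vertical above 0.87 rad and horizontal distance between stub_box and tray below 0.15 m and value of joint stub_lid above 2.3 rad), for 0.05 s.
3. all three stubs lie in the tray (x of chunk_a in the frame of tray between -0.057 and 0.057 m and y of chunk_a in the frame of tray between -0.037 and 0.037 m and z of each of chunk_a, chunk_b, chunk_c in the frame of tray below 0.03 m and x of chunk_b in the frame of tray between -0.057 and 0.057 m and y of chunk_b in the frame of tray between -0.037 and 0.037 m and x of chunk_c in the frame of tray between -0.057 and 0.057 m and y of chunk_c in the frame of tray between -0.037 and 0.037 m), for 0.2 s.
At the end, for the whole second after the job is handed in: All three stubs lie within the tray's walls (origin inside 57 x 37 mm half sizes and under 30 mm above its underside); the box stands upright on the table (tilt under 0.06 rad, underside within 6 mm of the top), clear of the tray, at rest, its lid shut (under 0.1 rad) (all of step 3 and value of joint stub_lid below 0.1 rad and angle between each of stub_box, tray's own z axis and vertical below 0.06 rad and height (world z) of stub_box between -0.006 and 0.006 m and contact force between stub_box and tray below 0.05 N and horizontal distance between stub_box and tray above 0.08 m and linear speed of stub_box below 0.02 m/s); the robot touches nothing.
It fails at once if the box is tipped by more than 35 degrees while its lid is not fully back (angle between stub_box's own z axis and vertical above 0.61 rad and value of joint stub_lid below 2.3 rad).
It fails at once if the tray is shifted by more than 40 mm (distance of tray from where it was at the start of the episode above 0.04 m).
It fails at once if the tape roll, jar or eraser is shifted by more than 30 mm (distance of any of tape, jar, rubber_block from where it was at the start of the episode above 0.03 m).
It also fails if it takes over 72 s, if anything falls off the work surface, if the arm or the gripper's body presses on something with over 40 N, if the wrist force passes 120 N, or if a joint passes its speed limit or range.

## Robot

A 6-joint arm with a two-finger parallel gripper is mounted at the origin on a cart in front of the work surface, level with it; the furniture and walls round the work are solid. World frame = base frame: x ahead of the robot, y to its left, z up, the work surface at z = 0. Lengths are in m, angles in degrees, forces in N, time in s.
With the tool pointing down it reaches from about 0.3 to 0.775 m from the base axis. Payload 14.6 kg.
Tool frame: the origin (TCP) lies midway between the tips of the shut fingers; the grasp point (between the pads) lies 19 mm behind it (manip.hold_point_z is the distance from the TCP to the grasp point, in m); z points along the fingers, y is the line along which they close (so a half turn about z gives the same grasp; the last joint's range is limited). The gripper opens to 85 mm and grips with 20 to 120 N. Pads are 22 mm wide; open, the fingers measure 114 mm over their backs; the gripper's body (76 mm by 85 mm) begins 54 mm behind the grasp point. The pads swing forward as they close: fully open they stand 13 mm farther back than shut.
Start: joints at [-72.399, 17.183, 87.147, -0, 75.671, -3.816], TCP at [0.201, -0.512, 0.231] pointing down, gripper open.
Joint ranges: [-173.82, 173.82], [-45.26, 126.66], [13.44, 144.39], [-59.66, 239.66], [0, 175.72], [-146.38, 146.38]. Speed limits (degrees/s): [127.2, 127.2, 147.25, 180, 180, 180].

## Interface

Orientations are given as [roll, pitch, yaw] about the fixed x, y, z axes, in that order (R = Rz(yaw) Ry(pitch) Rx(roll)).
In Python, from rig import manip, viewer, models gives the robot as it stands. Calls block until the motion is done:
- manip.move_pose(position, orientation): joint-space move of the TCP to a pose.
- manip.move_linear(position, orientation=None, v=0.15): straight line of the TCP; orientation=None keeps the orientation; v is the mean speed in m/s.
- manip.set_joints(angles): joint-space move.
- manip.gripper_to(opening, grasp_force=None): finger opening in m; grasp_force is the grip in N (None keeps the last); returns when the fingers have stopped.
- manip.pause(seconds).
- manip.ik(position, orientation): joint angles nearest the present ones, or None.
- manip.sense(): the state.
- viewer.capture(name): name is "scene" or "top" or "wrist"; returns (picture, depth): 420x560x3 uint8, red, green, blue; 420x560 float32, m along the optical axis (not along the pixel's ray), 0 where there is no reading.
- viewer.camera_params(name): a dict with "camera_matrix" (3x3 intrinsics, pixels), "k1" (the pictures are not rectified: a ray, as slopes to the right and down, at radius r is drawn at 1 + k1 r^2 times it, then the intrinsics apply), "camera_from_world" (4x4, takes a point from world to camera coordinates). Camera axes: x right, y up, looking along -z (the intrinsics and any distortion apply to the point x, -y, -z); pixel columns grow to the right and rows downward; lengths in m; the calibration is good to about 2 mm. A picture is of the moment at which its call begins: read the wrist's pose just before it. camera_params takes no time and is no camera call; for the wrist camera it gives the pose at the moment of the call.
A pose or a line that the arm cannot do raises manip.Unreachable and nothing moves.
- manip.finish_job(): hands the job in; it is judged then, once.
Trained networks look in the newest picture that a camera, given by its name, has taken for a name from the list of things; names that differ only in an ending like _2 or _b are one class to them, and where a whole thing is asked for, a point or a joint stands for the part that bears it (a point fixed in the world has none). Each returns a list of dicts, best first, with "score" (0 to 1); they miss things now and then, are a little off and sometimes report something else, mostly with a low value. They report only what shows in the picture. A call takes as long as a camera call. They do not tell look-alikes from the thing itself.
- models.find_in(label, camera): "at" ([x, y, z] in m, in world coordinates, good to about 4 mm: the middle of the surface that is visible of it).
- models.outline_of(label, camera): "region" (420x560 bool, what is visible of it).
The state is a dict: "time_s": time; "q": joint angles; "dq": joint speeds; "joint_torque": joint torques, N m; "eef_pos": TCP position; "tool_rot": TCP orientation; "wrist_force": force on the tool from outside, world axes, zero at the start; "moment": the same for the moment, N m; "width": finger opening in m; "grip_force": force on a finger pad.
Only numpy, scipy, OpenCV 4.12 (cv2) and the standard library are available. Lean on these libraries where they do the work, as an engineer would, in place of code of your own. Each camera call takes 0.05 s, during which the arm holds its last target. There are 200 camera calls.

## Working session

There is one attempt and no reset: what is moved stays moved. The work goes in short steps, each a Python script; the robot and the scene stay as the last script left them, time stands still between calls to the robot, and variables do not carry over. Pictures are saved under pics/ and viewed, at most 10 in all, crops included, and the job is handed in when it is done.

```bash
ls; mkdir -p pics; python3 - <<'E'
from rig import manip, viewer, models
import cv2, numpy as np
for c in ("top","scene"):
    im,d=viewer.capture(c); cv2.imwrite(f"pics/{c}0.png",im[...,::-1])
    np.savez(f"{c}0.npz",im=im,d=d)
    for l in ("stub_box","lid_pull","tray","tape","jar","rubber_block"):
        print(c,l,[(np.round(x["at"],3).tolist(),round(x["score"],2)) for x in models.find_in(l,c)])
print(viewer.camera_params("top"), manip.hold_point_z, manip.sense())
E
```

```text
pics
top stub_box [([0.427, 0.5, 0.046], 0.59), ([0.635, 0.284, 0.05], 0.58), ([0.509, 0.175, 0.048], 0.57), ([0.378, 0.301, 0.049], 0.57)]
top lid_pull [([0.37, 0.303, 0.047], 0.95), ([0.639, 0.286, 0.043], 0.92), ([0.428, 0.507, 0.044], 0.71), ([0.51, 0.175, 0.043], 0.68)]
top tray [([0.535, -0.157, 0.004], 0.56)]
top tape [([0.678, 0.003, 0.017], 0.61), ([0.512, 0.174, 0.047], 0.24), ([0.44, -0.013, 0.014], 0.21)]
top jar [([0.754, 0.125, 0.109], 0.7)]
top rubber_block [([0.436, -0.014, 0.011], 0.51)]
scene stub_box [([0.365, 0.312, 0.052], 0.97), ([0.415, 0.517, 0.048], 0.88), ([0.626, 0.299, 0.045], 0.75), ([0.506, 0.187, 0.046], 0.66)]
scene lid_pull [([0.64, 0.295, 0.048], 0.91), ([0.425, 0.506, 0.048], 0.91), ([0.515, 0.174, 0.047], 0.71), ([0.368, 0.305, 0.048], 0.65)]
scene tray [([0.544, -0.16, 0.002], 0.97)]
scene tape [([0.674, 0.005, 0.021], 0.69)]
scene jar [([0.752, 0.141, 0.073], 0.68)]
scene rubber_block [([0.438, -0.004, 0.009], 0.47), ([0.75, 0.142, 0.071], 0.37)]
{'camera_matrix': array([[428.53238421,   0.        , 286.48590507],
       [  0.        , 428.532384
[... 444 characters left out ...]
 1.00000000e+00]])} 0.0187 {'time_s': 0.7, 'q': array([-7.23994923e+01,  1.71839521e+01,  8.71468467e+01,  5.82954212e-04,
        7.56696323e+01, -3.81601525e+00]), 'dq': array([-0.02648049,  0.08090446,  0.0138143 ,  0.04153708,  0.11635947,
        0.09349407]), 'joint_torque': array([-1.21046949e-03, -5.43275070e+01, -3.61940825e+01, -5.03366300e-05,
        6.02017317e-04,  3.32196078e-05]), 'eef_pos': array([ 0.20082681, -0.51201844,  0.23127175]), 'tool_rot': array([-1.79999607e+02, -5.92257582e-04,  2.14163787e+01]), 'wrist_force': array([-0.04486168, -0.21633196,  0.09311469]), 'moment': array([ 0.03341591,  0.03368142, -0.03065558]), 'grip_force': 0.0, 'width': 0.08524132211228926}
```

View pics/top0.png

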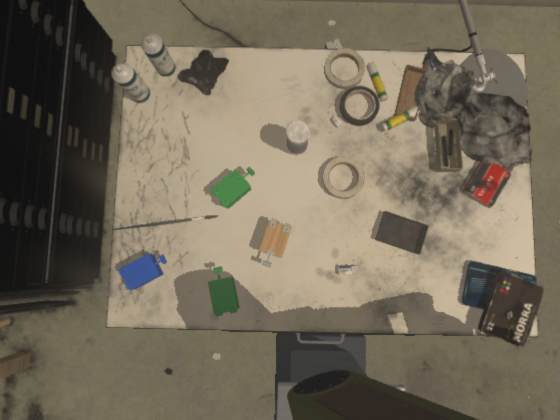

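View pics/scene0.png

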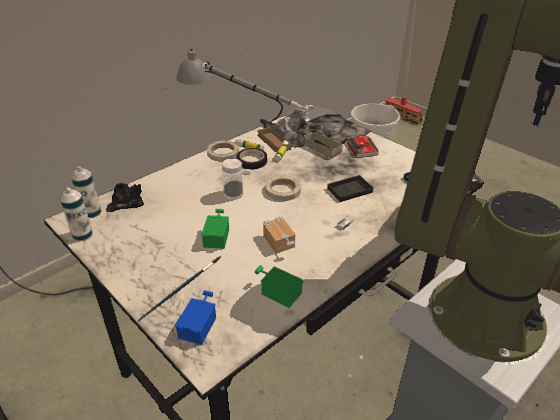

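The pale wooden box is at about pixel (272,238) in the top view, with its pull at (265,264), facing the robot. The tray is at (402,232), the tape at (342,177), the jar at (297,137) and the eraser at (345,268). The green and blue boxes are look-alikes. Next I'll get precise poses.

```bash
cat > h.py <<'E'
from rig import manip, viewer, models
import cv2, numpy as np
def cloud(d,P,uv=None):
    """world points for every pixel (HxWx3)"""
    h,w=d.shape; K=P["camera_matrix"]
    u,v=np.meshgrid(np.arange(w),np.arange(h))
    p=cv2.undistortPoints(np.stack([u,v],-1).reshape(-1,1,2).astype(np.float64),K,np.array([P["k1"],0,0,0.])).reshape(h,w,2)
    c=np.stack([p[...,0]*d,-p[...,1]*d,-d,np.ones_like(d)],-1)
    return (c@np.linalg.inv(P["camera_from_world"]).T)[...,:3]
def snap(cam,name=None):
    P=viewer.camera_params(cam); im,d=viewer.capture(cam)
    if name: cv2.imwrite(f"pics/{name}.png",im[...,::-1])
    return im,d,cloud(d,P)
def rect(pts):
    (c,s,a)=cv2.minAreaRect((pts[:,:2]*1000).astype(np.float32))
    return np.round(c,1),np.round(s,1),round(a,1)
E
python3 - <<'E'
from h import *
def go(x,y,z,name):
    manip.move_pose([x,y,z],[180,0,0]); manip.pause(.2)
    im,d,W=snap("wrist",name); return im,d,W
print(manip.ik([.42,.18,.33],[180,0,0]),manip.ik([.42,.18,.33],[180,0,180]))
im,d,W=go(.42,.18,.33,"w1")
print(viewer.camera_params("wrist")["camera_from_world"])
for l in ("stub_box","lid_pull"):
    for r in models.outline_of(l,"wrist"):
        m=r["region"]&(d>0); print(l,r["score"],m.sum(),np.median(W[m],0),rect(W[m]))
np.savez("w1.npz",im=im,d=d,W=W)
d0=np.load("top0.npz"); P=viewer.camera_params("top"); Wt=cloud(d0["d"],P)
im,d,Wt=snap("top")
for l in ("tray","rubber_block","tape"):
    for r in models.outline_of(l,"top")[:1]:
        m=r["region"]&(d>0); print(l,r["score"],np.median(Wt[m],0),rect(Wt[m]))
print(manip.sense()["time_s"])
E
```

```text
[ 1.86044536e+01  1.57620145e+00  9.22201635e+01 -2.54444375e-14
  8.62036350e+01  1.08604454e+02] [ 18.60445356   1.57620145  92.22016353   0.          86.20363502
 -71.39554644]
[[-9.74314787e-04 -9.99998576e-01  1.37804899e-03  1.79582035e-01]
 [ 9.60740330e-01 -1.31839956e-03 -2.77445995e-01 -3.39499540e-01]
 [ 2.77447416e-01  1.05362751e-03  9.60740246e-01 -5.90242690e-01]
 [ 0.00000000e+00  0.00000000e+00  0.00000000e+00  1.00000000e+00]]
stub_box 0.95 2877 [0.3749116  0.29624266 0.04640346] (array([372.5, 308.9]), array([130.5,  78.8]), 14.0)
stub_box 0.81 3291 [0.42687682 0.49516618 0.04590095] (array([426.4, 516.4]), array([ 75.8, 156.3]), 29.5)
stub_box 0.67 3255 [0.51091979 0.17456048 0.0467896 ] (array([497.9, 175.8]), array([ 64.5, 125.9]), 74.9)
lid_pull 0.95 2375 [0.37455251 0.29976553 0.04660467] (array([376.8, 299.2]), array([126.7,  58.5]), 13.3)
lid_pull 0.94 3284 [0.51141088 0.17450491 0.04676577] (array([502.9, 175.7]), array([ 68.2, 125. ]), 71.8)
lid_pull 0.9 1885 [0.62343846 0.2966845  0.04666156] (array([615.4, 301.7]), array([108.4,  52.6]), 85.9)
lid_pull 0.61 2480 [0.425278   0.50299552 0.0462631 ] (array([420.7, 511.1]), array([ 60.7, 152.6]), 29.9)
rubber_block 0.48 [ 0.43741031 -0.012033    0.01285922] (array([437.3, -12. ]), array([17.1, 46.7]), 7.4)
tape 0.63 [ 0.67631291 -0.00132463  0.02025729] (array([6.778e+02, 1.000e-01]), array([110.4, 110.1]), 72.2)
3.8417
```

View pics/w1.png

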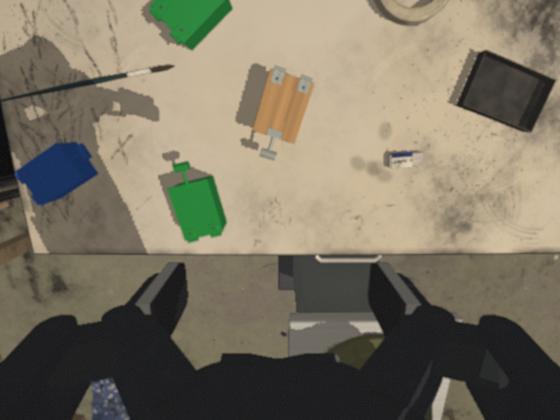

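The wrist view shows the wooden lid at about (283,105), its hinges at (278,75) and (305,85), and the pull bar at (268,153). The tray is at (505,92). I'll fit the lid, pull and tray from these points.

```bash
python3 - <<'E'
from h import *
f=np.load("w1.npz"); im,W=f["im"].astype(int),f["W"]
t=np.load("top0.npz"); Wt=cloud(t["d"],viewer.camera_params("top"))
for n,im,W in (("wrist",im,W),("top",t["im"].astype(int),Wt)):
    near=(abs(W[...,0]-.5)<.09)&(abs(W[...,1]-.176)<.07)
    lid=near&(W[...,2]>.042)&(W[...,2]<.050)&(im[...,0]-im[...,2]>50)
    c,s,a=rect(W[lid]); print(n,"lid",lid.sum(),c,s,a,np.median(W[lid],0), W[lid].mean(0))
    hi=near&(W[...,2]>.03)&(W[...,0]<.462)
    print("pull",hi.sum(),rect(W[hi]),W[hi].mean(0),W[hi][:,2].max())
    g=(abs(W[...,0]-.54)<.1)&(abs(W[...,1]+.157)<.11)&(im.max(-1)<75)&(W[...,2]>.0135)&(W[...,2]<.024)
    print("tray rim",g.sum(),rect(W[g]))
    g=(abs(W[...,0]-.54)<.1)&(abs(W[...,1]+.157)<.11)&(im.max(-1)<75)&(W[...,2]<.03)
    print("tray",g.sum(),rect(W[g]),W[g][:,2].min())
E
```

```text
wrist lid 2550 [511.3 172.8] [60.5 82.2] 71.9 [0.51085308 0.17184708 0.0466021 ] [0.51032787 0.17329756 0.04659357]
pull 46942 (array([435.9, 176. ]), array([ 51.8, 140. ]), 0.0) [0.42976358 0.17697707 0.40433647] 0.43209042188659785
tray rim 624 (array([ 536.7, -150.3]), array([119.4,  78.5]), 71.7)
tray 4721 (array([ 569. , -161.6]), array([120.6, 147. ]), 71.7) -0.0005667744593654267
top lid 608 [510.9 172.4] [59.2 81.3] 72.7 [0.50806564 0.17151997 0.04734469] [0.50844184 0.17295886 0.04713371]
pull 1042 (array([449.1, 173.3]), array([58.8, 19.1]), 78.5) [0.452529   0.14497479 1.06320046] 1.114258414726413
tray rim 17 (array([ 530.3, -149.6]), array([117.4,  65.3]), 73.3)
tray 264 (array([ 536.3, -151.6]), array([118.4,  75.7]), 72.0) -0.0019486962359740456
```

```bash
cat >> h.py <<'E'
from scipy.spatial.transform import Rotation as Ro
YAW=-18.0
class Box:
    def __init__(s,o,yaw): s.o=np.array([*o,0.]); s.yaw=yaw; s.R=Ro.from_euler("z",yaw,degrees=True).as_matrix()
    def w(s,p): return s.o+s.R@np.array(p,float)
def pull(th): return np.array([.040-.108*np.cos(th),0,.0445+.108*np.sin(th)])
def tool(pitch,yaw): return Ro.from_euler("xyz",[180,pitch,yaw],degrees=True).as_matrix()
def tcp(pt,pitch,yaw,ahead):   # TCP such that pt lies `ahead` behind TCP along tool z
    return pt+tool(pitch,yaw)[:,2]*ahead
E
python3 - <<'E'
from h import *
f=np.load("w1.npz"); W=f["W"]
b=Box([.513,.1722],YAW); print("pull expected",b.w(pull(0)))
L=(W-b.o)@b.R
m=(abs(L[...,0]+.068)<.02)&(abs(L[...,1])<.02)&(L[...,2]>.03)&(L[...,2]<.06)
q=L[m]; bar=q[q[:,0]<-.058]; print("pull local",q.min(0),q.max(0),bar.mean(0),bar[:,1].min(),bar[:,1].max(),bar[:,2].max())
for th in np.linspace(0,2.6,6):
    p=-35+50*th/2.6; print(round(th,2),np.round(manip.ik(tcp(b.w(pull(th)),p,YAW,.015),[180,p,YAW]) ,0))
print("tip",[None if (j:=manip.ik([.56,-.158,z],[180,-a,YAW])) is None else np.round(j) for a,z in ((0,.2),(60,.15),(90,.09),(95,.09))])
E
```

```text
pull expected [0.44832816 0.19321316 0.0445    ]
pull local [-0.07316071 -0.01094134  0.04385962] [-0.04818165  0.01070167  0.05227025] [-0.06613776 -0.00022847  0.04905028] -0.010941335681601478 0.010701670554022557 0.05227025386661732AttributeError: 'NoneType' object has no attribute 'rint'

The above exception was the direct cause of the following exception:

Traceback (most recent call last):
TypeError: loop of ufunc does not support argument 0 of type NoneType which has no callable rint method
```

```bash
python3 - <<'E'
from h import *
b=Box([.513,.1722],YAW)
for Y in (YAW,YAW+180):
  for th in (0,.6,1.2,1.8,2.2,2.6):
    ok=[]
    for p in range(-60,61,10):
        R=tool(p,YAW)@(np.eye(3) if Y==YAW else np.diag([-1,-1,1]))
        e=Ro.from_matrix(R).as_euler("xyz",degrees=True)
        j=manip.ik(tcp(b.w(pull(th)),p,YAW,.015),e)
        if j is not None: ok.append((p,int(j[4]),int(j[5])))
    print(Y,th,ok)
print("tip")
for a in (0,30,60,70,80,85,90,95):
  for flip in (0,1):
    R=tool(-a,YAW)@(np.diag([-1,-1,1]) if flip else np.eye(3))
    e=Ro.from_matrix(R).as_euler("xyz",degrees=True)
    print(a,flip,[None if (j:=manip.ik([x,-.158,z],e)) is None else np.round(j).astype(int).tolist() for x,z in ((.56,.09),(.5,.09),(.56,.12),(.6,.15))])
E
```

```text
-18.0 0 [(-10, 38, 137), (0, 47, 127), (10, 57, 120), (20, 67, 116), (30, 77, 113), (40, 87, 111), (50, 96, 110), (60, 105, 110)]
-18.0 0.6 [(-10, 46, 133), (0, 56, 125), (10, 66, 120), (20, 75, 116), (30, 85, 114), (40, 94, 113), (50, 103, 112), (60, 111, 112)]
-18.0 1.2 [(-20, 43, 138), (-10, 53, 128), (0, 63, 122), (10, 73, 118), (20, 83, 115), (30, 92, 114), (40, 102, 113), (50, 111, 113), (60, 119, 114)]
-18.0 1.8 [(-30, 36, 146), (-20, 45, 132), (-10, 55, 124), (0, 66, 119), (10, 77, 116), (20, 87, 114), (30, 98, 113), (40, 108, 113), (50, 117, 114), (60, 126, 116)]
-18.0 2.2 [(-30, 34, 143), (-20, 44, 130), (-10, 55, 122), (0, 66, 117), (10, 77, 114), (20, 89, 113), (30, 99, 112), (40, 110, 112), (50, 120, 114), (60, 130, 117)]
-18.0 2.6 [(-30, 32, 143), (-20, 42, 129), (-10, 53, 121), (0, 65, 116), (10, 76, 113), (20, 88, 112), (30, 100, 111), (40, 111, 112), (50, 122, 114), (60, 133, 117)]
162.0 0 [(-30, 27, 1), (-20, 31, -24), (-10, 38, -42), (0, 47, -52), (10, 57, -59), (20, 67, -63), (30, 77, -66), (40, 87, -68), (50, 96, -69), (60, 105, -69)]
162.0 0.6 [(-30, 33, -13), (
[... 2241 characters left out ...]
5, 173, 77, 91], [-20, 33, 128, 177, 66, 91], [-18, 30, 123, 180, 58, 90]]
90 0 [[-20, 42, 126, 178, 78, -90], [-25, 41, 134, 173, 85, -89], [-20, 37, 128, 178, 74, -89], [-18, 33, 123, 180, 66, -90]]
90 1 [[-20, 42, 126, 178, 78, 90], [-25, 41, 134, 173, 85, 91], [-20, 37, 128, 178, 74, 91], [-18, 33, 123, 180, 66, 90]]
95 0 [[-20, 46, 125, 178, 86, -90], [-25, 46, 132, 173, 93, -90], [-20, 40, 127, 178, 82, -89], [-18, 37, 122, 180, 74, -90]]
95 1 [[-20, 46, 125, 178, 86, 90], [-25, 46, 132, 173, 93, 90], [-20, 40, 127, 178, 82, 91], [-18, 37, 122, 180, 74, 90]]<sys>:0: UserWarning: Gimbal lock detected. Setting third angle to zero since it is not possible to uniquely determine all angles.
```

The wrist passes a singularity if it tips the box radially outward. I'll check tipping along the tray's long axis instead, and the clutter heights there.

```bash
python3 - <<'E' 2>/dev/null
from h import *
t=np.load("top0.npz"); W=cloud(t["d"],viewer.camera_params("top")).reshape(-1,3)
W=W[t["d"].ravel()>0]
print("height map max (mm); rows x .30.. ; cols y -.50...10 step .05")
for x in np.arange(.3,.75,.05):
    print(round(x,2),[int(1000*W[(abs(W[:,0]-x)<.025)&(abs(W[:,1]-y)<.025)&(W[:,2]<.5)][:,2].max(initial=-.001)) for y in np.arange(-.5,.11,.05)])
T=np.array([.5367,-.1503,0])
for psi in (72,50,30,-60,-85,-108):
  for flip in (0,1):
    out=[]
    for a in (0,30,60,90,95):
        R=tool(-a,psi)
        # grasp pt at box (10,0,27); rim (-42,0,42) over tray centre, shifted 20 mm along psi, z=.045
        Bz=-R[:,2]; Bx=R[:,0]
        ex=np.array([np.cos(np.radians(psi)),np.sin(np.radians(psi)),0])
        g=T+.02*ex+[0,0,.045]+Bx*.052-Bz*.015
        if flip: R=R@np.diag([-1,-1,1])
        j=manip.ik(g+R[:,2]*.0187,Ro.from_matrix(R).as_euler("xyz",degrees=True))
        out.append(None if j is None else np.round(j).astype(int).tolist())
    print(psi,flip,out)
E
```

```text
height map max (mm); rows x .30.. ; cols y -.50...10 step .05
0.3 [7, 47, 47, 47, 7, 8, 6, 7, 7, 9, 6, 7, 6]
0.35 [45, 48, 52, 47, 20, 6, 7, 7, 7, 6, 7, 6, 5]
0.4 [46, 48, 47, 44, 22, 8, 7, 7, 7, 6, 6, 6, 6]
0.45 [20, 45, 45, 23, 22, 7, 6, 7, 6, 16, 17, 7, 8]
0.5 [8, 7, 6, 6, 9, 7, 25, 24, 21, 6, 6, 7, 6]
0.55 [7, 7, 8, 7, 9, 7, 24, 22, 23, 9, 6, 7, 6]
0.6 [8, 8, 22, 22, 10, 7, 8, 22, 23, 6, 26, 8, 7]
0.65 [8, 17, 24, 27, 23, 7, 6, 7, 6, 25, 26, 24, 7]
0.7 [6, 24, 29, 29, 38, 36, 6, 6, 7, 26, 25, 26, 7]
72 0 [[-12, 35, 94, 0, 51, 6], [-24, 34, 96, 36, 59, -27], [-33, 41, 94, 58, 79, -46], [-38, 53, 89, 74, 102, -54], [-39, 55, 88, 76, 106, -55]]
72 1 [None, None, [-33, 41, 94, 58, 79, 134], [-38, 53, 89, 74, 102, 126], [-39, 55, 88, 76, 106, 125]]
50 0 [[-13, 37, 90, 0, 53, 27], [-23, 33, 98, 41, 48, -11], [-34, 37, 103, 74, 64, -44], [-40, 48, 101, 90, 90, -60], [-40, 51, 101, 92, 94, -61]]
50 1 [None, None, [-34, 37, 103, 74, 64, 136], [-40, 48, 101, 90, 90, 120], [-40, 51, 101, 92, 94, 119]]
30 0 [[-14, 39, 86, 0, 54, 46], [-23, 32, 100, 42, 37, 6], [-32, 33, 110, 91, 50, -46], [-38, 45, 111, 110, 81, -67], [-39, 47, 111, 112, 87, -70]]
30 1 [[-14, 39, 86, 0, 54, -134], None, [-32, 33, 110, 91, 50, 134], [-38, 45, 111, 110, 81, 113], [-39, 47, 111, 112, 87, 110]]
-60 0 [[-24, 39, 86, 0, 55, 126], None, None, [-3, 45, 112, 239, 77, -110], [-2, 47, 111, 238, 83, -108]]
-60 1 [[-24, 39, 86, 0, 55, -54], [-17, 32, 100, -40, 32, -15], None, [-3, 45, 112, 239, 77, 70], [-2, 47, 111, 238, 83, 72]]
-85 0 [None, None, None, None, None]
-85 1 [[-26, 37, 90, 0, 53, -31], [-16, 33, 98, -41, 46, 8], None, None, None]
-108 0 [None, None, None, None, None]
-108 1 [[-27, 34, 95, 0, 51, -9], [-15, 35, 95, -36, 58, 25], None, None, None]
```

```bash
python3 - <<'E'
from h import *
b=Box([.513,.1722],YAW)
manip.gripper_to(.045,20)
p0=b.w(pull(0))
manip.move_pose(tcp(p0,0,YAW,-.08),[180,0,YAW])
manip.move_linear(tcp(p0,0,YAW,.015),v=.12)
print(manip.sense()["wrist_force"])
manip.gripper_to(0.015,20); s=manip.sense(); print("grip",s["width"],s["grip_force"],s["wrist_force"])
if not .019<s["width"]<.026: raise SystemExit("bad grip")
for th in np.arange(.15,2.56,.15):
    p=25*th/2.6
    manip.move_linear(tcp(b.w(pull(th)),p,YAW,.015),[180,p,YAW],v=.08)
    s=manip.sense(); print(round(th,2),s["wrist_force"].round(1),round(s["width"],4))
im,d,W=snap("scene","s2")
cv2.imwrite("pics/s2c.png",cv2.resize(im[150:330,180:420,::-1],None,fx=2.5,fy=2.5))
print(s["time_s"])
E
```

```text
[ 1.07997802 -0.03464707  0.72700211]
grip 0.02095405900287382 23.413002490997314 [0.70246481 0.85638629 4.01055227]
0.15 [ 1.8  1.4 -1.7] 0.0214
0.3 [ 1.9  0.4 -1.5] 0.0214
0.45 [ 0.8  0.7 -2.4] 0.0211
0.6 [ 0.   1.6 -1.1] 0.0213
0.75 [-2.9  2.3  0.5] 0.0217
0.9 [-2.   2.9  1.5] 0.0215
1.05 [-2.9  2.4  2.4] 0.0209
1.2 [-1.9  3.1  3.3] 0.0215
1.35 [-2.3  2.   5.3] 0.0215
1.5 [-1.2  2.5  6.9] 0.0213
1.65 [-0.   2.3  7.9] 0.0212
1.8 [0.6 1.5 8.5] 0.0213
1.95 [2.4 1.3 8.5] 0.0214
2.1 [3.8 1.3 9.1] 0.0217
2.25 [5.2 0.9 9. ] 0.0213
2.4 [ 5.6 -1.8  7.6] 0.0215
2.55 [ 3.1 -1.1  3.8] 0.021
12.375
```

View pics/s2c.png

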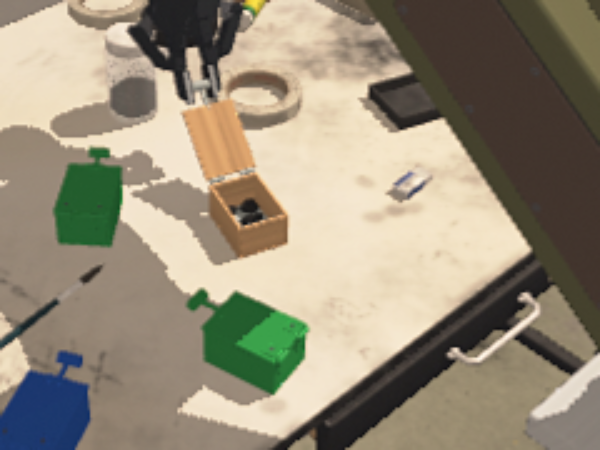

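The lid is open at about (220,135), still held by the pull, and the stubs are visible at (247,210). I'll release, retreat and re-measure the box.

```bash
python3 - <<'E'
from h import *
b=Box([.513,.1722],YAW)
manip.gripper_to(.05)
s=manip.sense(); Rz=Ro.from_euler("xyz",s["tool_rot"],degrees=True).as_matrix()[:,2]
manip.move_linear(s["eef_pos"]-.09*Rz,v=.2)
manip.move_pose([.40,.21,.30],[180,0,YAW]); manip.pause(.2)
im,d,W=snap("wrist","w3"); np.savez("w3.npz",im=im,d=d,W=W)
L=(W-b.o)@b.R; im=im.astype(int)
wood=(im[...,0]-im[...,2]>40)&(abs(L[...,1])<.06)&(abs(L[...,0])<.2)&(L[...,2]<.12)
lid=wood&(L[...,0]>.06); A=np.c_[L[lid][:,0],np.ones(lid.sum())]
print("lid slope deg",np.degrees(np.arctan(np.linalg.lstsq(A,L[lid][:,2],rcond=None)[0][0])),"expect",np.degrees(np.pi-2.7), L[lid].max(0))
rim=wood&(L[...,2]>.038)&(L[...,2]<.046)&(L[...,0]<.03)
r=L[rim]; print("rim local",rim.sum(),r.min(0),r.max(0)); print(rect(W[rim]))
print("rest fit", manip.sense()["time_s"])
E
```

```text
lid slope deg -52.83681601005085 expect 25.301395314677716 [0.10428407 0.03402298 0.06904732]
rim local 560 [-0.04105055 -0.02951777  0.03845869] [0.02990231 0.02924225 0.04415191]
(array([507.7, 173.8]), array([58.7, 71. ]), 71.9)
rest fit 14.8667
```

View pics/w3.png

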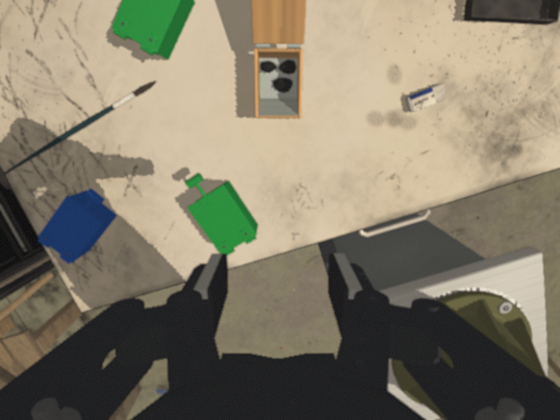

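Three stubs show in the open box at about (275,72), and the lid is fully back. The box rim fit agrees with the estimated pose to about 1 mm. Now I'll pick it up and carry it over the tray.

```bash
cat >> h.py <<'E'
T=np.array([.5367,-.1503,0]); PSI=72.
EX=np.array([np.cos(np.radians(PSI)),np.sin(np.radians(PSI)),0])
GB=np.array([.008,0,.006])            # TCP in box frame when grasped
def rimpose(tilt,z,off=.025,psi=PSI):
    R=tool(-tilt,psi)@np.diag([1,-1,-1.])
    return T+off*EX+[0,0,z]+R@(GB-[-.042,0,.042]), [180,-tilt,psi]
E
python3 - <<'E'
from h import *
b=Box([.514,.1719],YAW)
manip.gripper_to(.085,60)
g=b.w(GB)
way=[(0,.12),(15,.11),(30,.09),(50,.07),(65,.058)]
for w in way+[(80,.055),(90,.055)]:
    j=manip.ik(*rimpose(*w)); print(w,None if j is None else np.round(j))
manip.move_pose(g+[0,0,.12],[180,0,YAW])
manip.move_linear(g,v=.12); print(manip.sense()["wrist_force"])
manip.gripper_to(.05,60); s=manip.sense(); print(s["width"],s["grip_force"],s["wrist_force"])
if not .055<s["width"]<.062: raise SystemExit("bad grip")
manip.move_linear(g+[0,0,.14],v=.12); s=manip.sense(); print(s["width"],s["wrist_force"])
P,o=rimpose(0,.12); 
manip.move_pose(P+[0,0,.06],o)
s=manip.sense(); print(s["width"],s["wrist_force"],s["time_s"],s["q"].round())
snap("scene","s4")
im=cv2.imread("pics/s4.png"); cv2.imwrite("pics/s4c.png",cv2.resize(im[60:330,180:480],None,fx=2,fy=2))
E
```

```text
(0, 0.12) [-12.  28.  93.  -0.  59.   6.]
(15, 0.11) [-17.  28.  94.  18.  59.  -9.]
(30, 0.09) [-23.  30.  95.  34.  62. -23.]
(50, 0.07) [-30.  36.  95.  52.  73. -39.]
(65, 0.058) [-34.  42.  93.  61.  83. -47.]
(80, 0.055) [-37.  48.  91.  69.  94. -52.]
(90, 0.055) [-38.  52.  90.  74. 102. -54.]
[-0.41149113  0.31748795  1.05997926]
0.05714228501322828 65.29561758041382 [-1.4458377   1.20567149  5.96747693]
0.057672692006569284 [-0.08263076 -0.37420487 -5.5741899 ]
0.05710900542168747 [ 0.00947287  0.01971086 -5.41723875] 20.775 [-12.  24.  90.   0.  66.   6.]
```

View pics/s4c.png

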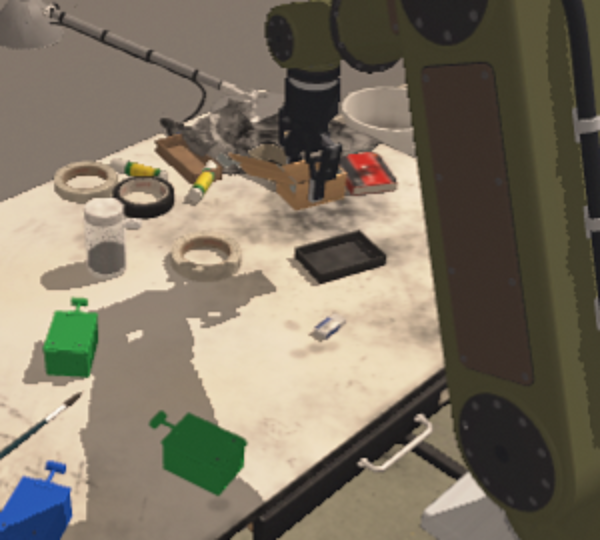

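The box at (310,185) is held over the tray (340,255) with its lid still back. Now I'll tip it.

```bash
python3 - <<'E'
from h import *
for w in [(0,.12),(15,.11),(30,.09),(50,.07),(65,.058)]:
    manip.move_linear(*rimpose(*w),v=.12)
for t in (70,75,80,84):
    manip.move_linear(*rimpose(t,.055),v=.05); manip.pause(.2)
manip.pause(.5)
s=manip.sense(); print(s["wrist_force"],s["width"],s["time_s"])
snap("scene","s5"); im=cv2.imread("pics/s5.png"); cv2.imwrite("pics/s5c.png",cv2.resize(im[100:260,250:450],None,fx=3,fy=3))
E
```

```text
[ 0.60059681 -0.4523953  -4.88688238] 0.0571600175200815 25.5167
```

View pics/s5c.png

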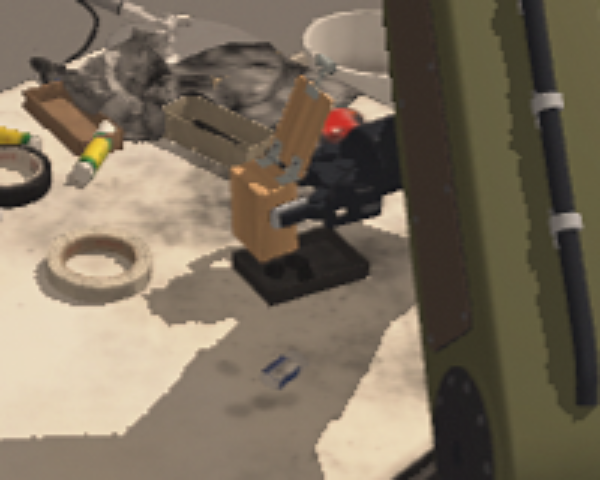

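The box is tipped over the tray and dark stubs lie in it at about (290,265). The wrist force has dropped by about three stubs' weight. I'll tip a little further to be sure, then back off and check.

```bash
python3 - <<'E'
from h import *
for t in (90,93): manip.move_linear(*rimpose(t,.058),v=.05)
manip.pause(.4); print(manip.sense()["wrist_force"])
for w in [(75,.065),(50,.085),(25,.11),(0,.15)]: manip.move_linear(*rimpose(*w),v=.15)
b=Box([.514,.1719],YAW); g=b.w(GB)
manip.move_pose(g+[0,0,.14],[180,0,YAW])
s=manip.sense(); print(s["wrist_force"],s["width"],s["time_s"])
im,d,W=snap("top","t6"); cv2.imwrite("pics/t6c.png",cv2.resize(im[120:300,220:460,::-1],None,fx=2.5,fy=2.5))
R=Ro.from_euler("z",71.8,degrees=True).as_matrix(); 
for r in models.find_in("chunk_a","top"): print(np.round(r["at"],3),round(r["score"],2),((np.array(r["at"])-T)@R).round(3))
E
```

```text
[ 0.14982961  0.46773894 -6.25758074]
[ 8.32132425e-05  3.86289840e-03 -6.14450030e+00] 0.057131805504182544 30.5167
[ 0.548 -0.124  0.015] 0.62 [ 0.028 -0.003  0.015]
[ 0.545 -0.152  0.008] 0.38 [ 0.001 -0.009  0.008]
```

View pics/t6c.png

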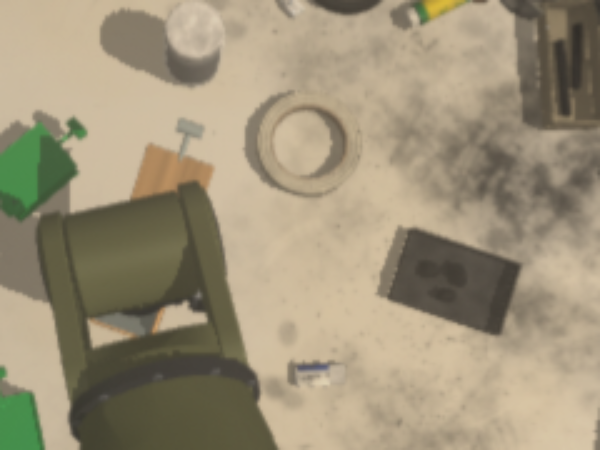

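All three stubs lie in the tray, at (427,270), (453,273) and (440,294). Tape, jar and eraser are unmoved. I'll set the box down at its old spot and measure the pull again.

```bash
python3 - <<'E'
from h import *
b=Box([.514,.1719],YAW); g=b.w(GB)
manip.move_linear(g+[0,0,.012],v=.12)
for dz in np.arange(.008,-.003,-.002):
    manip.move_linear(g+[0,0,dz],v=.02); f=manip.sense()["wrist_force"]; print(round(dz,3),f.round(1))
    if f[2]>-2: break
manip.gripper_to(.085); manip.move_linear(g+[0,0,.14],v=.2)
manip.move_pose([.46,.19,.36],[180,0,YAW]); manip.pause(.2)
im,d,W=snap("wrist","w7"); np.savez("w7.npz",im=im,d=d,W=W); im=im.astype(int)
L=(W-b.o)@b.R
rim=(im[...,0]-im[...,2]>40)&(abs(L[...,1])<.06)&(L[...,0]>-.08)&(L[...,0]<.03)&(L[...,2]>.036)&(L[...,2]<.048)
r=L[rim]; print("rim local",rim.sum(),r.min(0),r.max(0),rect(W[rim]))
m=(abs(L[...,1])<.05)&(L[...,0]>.05)&(L[...,0]<.2)&(L[...,2]>.04)&(L[...,2]<.13)
q=L[m]; wd=(im[...,0]-im[...,2])[m]>30
print("lid",q[wd].min(0),q[wd].max(0)); bar=q[~wd&(q[:,0]>.12)]; print("bar",len(bar),bar.min(0),bar.max(0),bar.mean(0),"expect",pull(2.7))
print(manip.sense()["time_s"])
E
```

```text
0.008 [-0.2 -0.4 -4.6]
0.006 [ 0.1  0.2 -5.8]
0.004 [ 0.1 -0.3 -4.8]
0.002 [ 1.4 -0.  -5.3]
0.0 [-4.6 -1.4  6.5]
rim local 403 [-0.04279887 -0.02938131  0.03602602] [0.02987251 0.02862763 0.0445136 ] (array([507.7, 173.5]), array([57.7, 73. ]), 72.3)
lid [ 0.05038253 -0.03152894  0.05056492] [0.14112942 0.02938546 0.0952164 ]
bar 251 [ 0.12060141 -0.01194356  0.08474409] [0.14159061 0.00939756 0.09877758] [ 0.1339621  -0.00129325  0.09378259] expect [0.13763979 0.         0.09065703]
35.5667
```

View pics/w7.png

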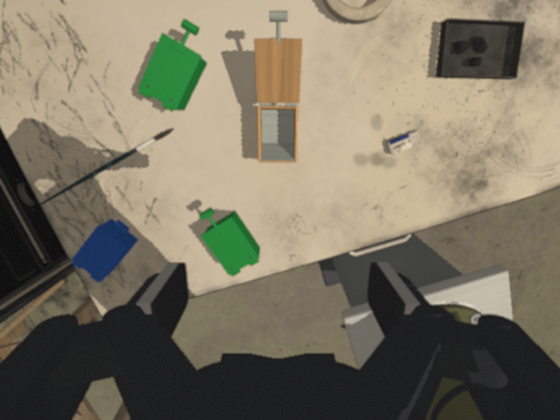

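The box stands empty and upright, its pull at (278,15) where expected. I'll pinch it and swing the lid shut along the reverse arc.

```bash
python3 - <<'E'
from h import *
b=Box([.514,.1719],YAW); b.o=b.w([-.001,-.001,0])
def pose(th,back=0): 
    p=25*th/2.6; return tcp(b.w(pull(th)),p,YAW,.015-back),[180,p,YAW]
manip.gripper_to(.05,20)
manip.move_pose(*pose(2.7,.08)); manip.move_linear(*pose(2.7),v=.12)
manip.gripper_to(.015,20); s=manip.sense(); print("grip",s["width"],s["wrist_force"])
if not .019<s["width"]<.026: raise SystemExit("bad grip")
for th in np.arange(2.55,.05,-.15):
    manip.move_linear(*pose(th),v=.08); print(round(th,2),manip.sense()["wrist_force"].round(1))
manip.move_linear(*pose(.05),v=.05)
manip.gripper_to(.05); manip.pause(.2)
manip.move_linear(*pose(.05,.1),v=.15)
manip.move_pose([.42,.18,.33],[180,0,0]); manip.pause(.3)
im,d,W=snap("wrist","w8"); im=im.astype(int); L=(W-b.o)@b.R
lid=(im[...,0]-im[...,2]>50)&(abs(L[...,1])<.05)&(abs(L[...,0])<.07)&(L[...,2]>.035)&(L[...,2]<.09)
q=L[lid]; print("lid",rect(W[lid]),q.min(0),q.max(0)); A=np.c_[q[:,:2],np.ones(len(q))]
print("slope",np.linalg.lstsq(A,q[:,2],rcond=None)[0])
s=manip.sense(); print(s["time_s"],s["wrist_force"])
E
```

```text
grip 0.0211041420663944 [ 2.81723603 -0.59509429  3.57382326]
2.55 [ 3.6 -1.   0.3]
2.4 [-1.1  0.5 -2.9]
2.25 [-0.4 -0.4 -3.2]
2.1 [-0.2  0.7 -3.5]
1.95 [-0.5  0.4 -2.3]
1.8 [ 0.7 -0.6 -2.5]
1.65 [1.7 1.4 0.2]
1.5 [1.3 1.  2.1]
1.35 [1.3 1.4 5.1]
1.2 [0.2 2.8 6.8]
1.05 [-2.3  2.7  5.4]
0.9 [-1.6  2.   5.1]
0.75 [-2.5  1.5  4.3]
0.6 [-3.8  2.   2.5]
0.45 [-3.4  0.5  2.4]
0.3 [-3.9  0.6  2.3]
0.15 [-2.8  0.7  1.8]
lid (array([507.9, 172.2]), array([60.5, 82.1]), 72.1) [-0.04596432 -0.03080728  0.04343947] [0.03614998 0.02971969 0.04953761]
slope [-7.42082786e-06 -5.60719996e-04  4.65884714e-02]
47.2583 [0.51016056 0.31038245 0.08571018]
```

View pics/w8.png

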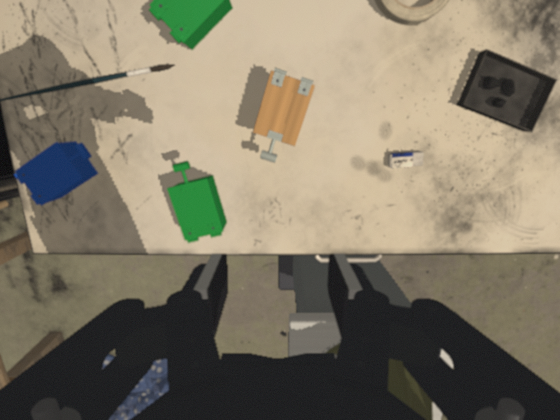

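The lid is shut and level (slope about 0, top at 46.6 mm) at (283,108). The three stubs are in the tray near (497,92) and the robot is clear, so I'll hand in.

```bash
python3 -c "
from rig import manip
print(manip.finish_job())"
```

```text
the job is handed in; nothing more can be done
None
```

The job is handed in, with no verdict returned: in the last pictures all three stubs are in the tray and the box stands upright, lid shut, where it started, after about 47 s of the 72 s allowed.

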